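Gauge the gap of a plate press and hold the gauge snug

TASK

Lower the open upper plate of the bench press gently by its front bar until it rests on its stops, without letting it drop. Then pick up the taper gauge and slide its blade flat into the gap between the two plates from the press's right-hand side until it drags snugly on both, without jacking the upper plate up off its stops, and finish while still holding the gauge there. Leave the bottle, tube rack and tip box where they are.

Things in the scene. Friction and masses are not known exactly. Their poses are not given: they have to be found in the camera images.
- press: Bench plate press fixed on the bench: white base 200 mm deep (its x), 230 mm wide (y), top 35 mm up. Origin: centre of its underside; x points to its back (hinge, away from the robot), y to its left. The gap is open on its right (-y) side between a stop pin (12 mm dia., x -72, y -90 mm) and a hinge post (x 94, y -90 mm). Place and yaw vary.
- lower_plate: Fixed flat aluminium plate lying in the press, 110 mm (x) by 230 mm (y), axes as the press and centred on it (x, y). Origin: centre of its TOP face. Its height differs from start to start, top 48 to 54 mm above the bench, so the gap under the closed platen is 5 to 11 mm.
- lower_edge (a point): Point on the top right edge of the lower plate, 20 mm to the front of the plate's middle: (-20, -115, 0) mm from the lower plate's origin. The lower plate sticks out 15 mm past the platen on this side, as a ledge to lay the blade on.
- platen (a joint): Hinge angle of the upper plate (platen), rad: 0 = level on its stop pins, grows as its front lifts; starts at 1.1 to 1.4. Friction holds it there; below about 1 rad it drops unless held. Steel, 175 mm deep, 200 mm wide, 0.4 kg; closed: underside 59 mm, top 79 mm above the bench. 5 to 6 N lifts it off its stops where the gauge goes; the drag then rises 7 to 11 N within 10 mm.
- platen_bar (a point): Middle of the platen's round steel front bar (12 mm dia., 120 mm long, along the press's y), 235 mm in front of the hinge axis and level with it when closed (71 mm above the bench); 50 mm clear between the bar and the plate's front edge.
- platen_hinge (a point): Middle of the hinge axis of the platen, at (100, 0, 71) mm from the press's origin; the axis runs along the press's y.
- platen_edge (a point): Point on the lower right edge of the platen where the gauge should go in; moves with the platen. When closed it is at (-20, -100, 59) mm from the press's origin.
- gauge: Taper gauge lying flat and loose, 120 g: black handle 80 x 18 x 26 mm high, steel blade 110 mm long, 20 mm wide, underside flush with the handle's, top sloping from 14 mm thick at the handle to 3 mm at the tip. Origin: centre of the handle's underside; x runs along the blade to the tip (blade x 40 to 150 mm), z up. Balance point about x 30 mm. The tip points along world +y within 0.5 rad.
- gauge_tip (a point): Middle of the blade's tip edge, on the underside, 150 mm from the gauge's origin along its x.
- wash_bottle: Bystander: white round bottle, 60 mm dia., 105 mm high. Origin: centre of its underside.
- tube_rack: Bystander: white tube rack with clear tubes, 200 x 90 x 97 mm. Origin: centre of its underside.
- tip_box: Bystander: white pipette-tip box with blue tips, 120 x 85 x 65 mm. Origin: centre of its underside.

How it is judged:
By the outcome, as a careful person would: the job done as asked, in the order asked, and still so for the second after the job is handed in, while the arm keeps its last pose, push and grip.
It also fails if it takes over 72 s, if anything falls off the work surface, if the arm or the gripper's body presses on something with over 40 N, if the wrist force passes 120 N, or if a joint passes its speed limit or range.

ROBOT

A 6-joint arm with a two-finger parallel gripper is mounted at the origin on the work surface. World frame = base frame: x ahead of the robot, y to its left, z up, the work surface at z = 0. Lengths are in m, angles in rad, forces in N, time in s.
With the tool pointing down it reaches from about 0.35 to 0.775 m from the base axis. Payload 7.3 kg.
Tool frame: the origin (TCP) lies at the centre of the arm's flange, where the gripper is bolted on; the fingertips stand 178 mm ahead of it and the grasp point (between the pads) lies 159 mm ahead of it; z points along the fingers, y is the line along which they close (so a half turn about z gives the same grasp; the last joint's range is limited). The gripper opens to 92 mm and grips with 3 to 60 N. Pads are 19 mm wide; open, the fingers measure 130 mm over their backs; the gripper's body (75 mm by 190 mm) begins 47 mm behind the grasp point.
Start: joints at [1.104, 0.342, 1.524, -0, 1.275, -0.146], TCP at [0.166, 0.498, 0.405] pointing down, gripper open.
Joint ranges: [-2.53, 2.53], [-0.77, 2.02], [0.04, 2.7], [-1, 4.14], [0.28, 2.66], [-3.11, 3.11]. Speed limits (rad/s): [2.57, 2.57, 3.14, 3.14, 3.14, 3.14].

INTERFACE

Orientations are given as [roll, pitch, yaw] about the fixed x, y, z axes, in that order (R = Rz(yaw) Ry(pitch) Rx(roll)).
In Python, from cell import robot gives the robot as it stands.
- The arm moves only by the shell command python3 drive.py 'ROWS' [OPENING] [FORCE]. ROWS is 1 to 8 rows, parted by semicolons, with the numbers parted by spaces; each row has 6 numbers: dx, dy, dz in m, then a rotation vector rx, ry, rz in rad; each row shifts and turns the commanded pose from where the row before left it, along the tool's axes as they then stand; what a row does not reach is not made up. A row lasts 1/12 s, in which the tool goes at most 0.0417 m and 0.125 rad, less where a joint would pass 70% of its speed; a pose out of reach is approached as far as the arm can. OPENING is the finger opening in m, set as the command begins (- or left out keeps the last). The fingers move at their own pace and stop on an object; FORCE is the grip in N (left out, the last holds). Time passes only in rows, so rows that do not move let the fingers close. It prints the time, the measured TCP pose, the force, the opening and the grip force at its end. Input that does not fit is refused with a message, and nothing moves.
- robot.observe(): the state, without advancing time (a new reading comes with each control period).
- robot.read_camera(name): name is "side" or "top" or "wrist"; returns a dict with "image" (384x512x3 uint8, red, green, blue), "fx", "fy", "cx", "cy" (pixels), "k1" (the pictures are not rectified: a ray, as slopes to the right and down, at radius r is drawn at 1 + k1 r^2 times it, then the intrinsics apply), "pose" (4x4, takes a point from camera to world coordinates). Camera axes: x right, y down, z forward; pixel columns grow to the right and rows downward; lengths in m; the calibration is good to about 2 mm. A picture is of the moment at which its call begins. There is no depth.
- robot.hand_in(): hands the job in; it is judged then, once.
The state is a dict: "time": time; "qpos": joint angles; "qvel": joint speeds; "joint_efforts": joint torques, N m; "tool_pos": TCP position; "tool_rot": TCP orientation; "contact_force": force on the tool from outside, world axes, zero at the start; "torque": the same for the moment, N m; "opening": finger opening in m; "grip_force": force on a finger pad.
Only numpy, scipy, OpenCV 4.12 (cv2) and the standard library are available. Lean on these libraries where they do the work, as an engineer would, in place of code of your own. Each camera call takes 0.05 s, during which the arm holds its last target. There are 200 camera calls.

## Working session

There is one attempt and no reset: what is moved stays moved. The work goes in short steps, Python scripts to look and compute and a shell command to move; the robot and the scene stay as the last step left them, time stands still between calls to the robot, and variables do not carry over. Pictures are saved under pics/ and viewed, at most 10 in all, crops included, and the job is handed in when it is done.

```bash
ls; mkdir -p pics; python3 - <<'E'
from cell import robot
import cv2,pickle
s=robot.observe();print(s)
d={}
for n in("top","side"):
    c=robot.read_camera(n);d[n]=c;cv2.imwrite(f"pics/{n}0.png",c["image"][:,:,::-1]);print(n,{k:v for k,v in c.items() if k!="image"})
pickle.dump(d,open("c0.pkl","wb"))
E
```

```text
cell.py
drive.py
pics
{'time': 0.0, 'qpos': array([ 1.10397704e+00,  3.42733631e-01,  1.52503022e+00, -3.95925784e-06,
        1.27538964e+00, -1.45975015e-01]), 'qvel': array([ 0.00058274,  0.00098608,  0.00031584, -0.00068322, -0.00073252,
        0.00019794]), 'joint_efforts': array([ 1.49166641e-03, -4.31238878e+01, -2.44227934e+01,  7.19159818e-02,
        5.57240762e-02, -1.14369861e-04]), 'tool_pos': array([0.16547316, 0.49809714, 0.40403448]), 'tool_rot': array([-3.14004787e+00, -2.23289016e-04,  2.82074936e+00]), 'contact_force': array([-0.59051618,  0.07108595,  0.37606394]), 'torque': array([0.00317725, 0.00012985, 0.03077125]), 'grip_force': 0.0, 'opening': 0.09155319953441075}
top {'fx': 437.31438084628076, 'fy': 437.31438084628076, 'cx': 254.75712579615572, 'cy': 183.42456758835115, 'k1': 0.0008082385831162329, 'pose': array([[-0.00336329, -0.9984387 ,  0.05575709,  0.50510896],
       [-0.99984619,  0.00431731,  0.01699856, -0.05892589],
       [-0.01721274, -0.05569134, -0.99829965,  1.61346991],
       [ 0.        ,  0.        ,  0.        ,  1.        ]])}
side {'fx': 489.7842286309342, 'fy': 489.7842286309342, 'cx': 265.2395130025361, 'cy': 186.92010179525346, 'k1': -0.024066034597622795, 'pose': array([[ 0.9369882 , -0.2604061 ,  0.23289866,  0.27301749],
       [-0.34879039, -0.65918355,  0.6661999 , -0.97877642],
       [-0.01995955, -0.70545426, -0.70847435,  1.06969527],
       [ 0.        ,  0.        ,  0.        ,  1.        ]])}
```

View pics/top0.png

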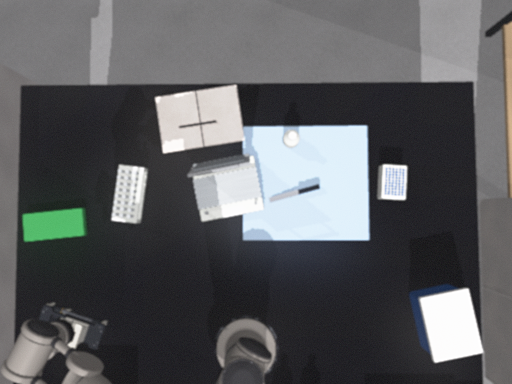

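View pics/side0.png

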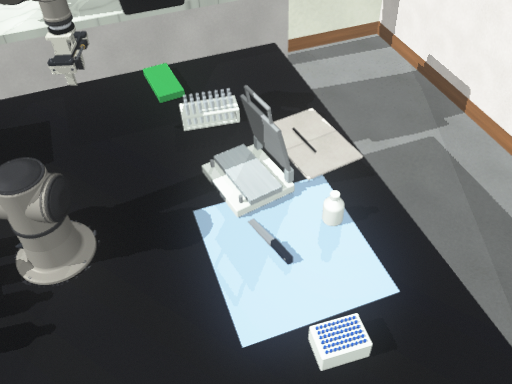

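The top view shows the press at about (228,190) with its platen upright at the back (y≈165). The gauge runs from its tip (270,200) to its handle (318,186), and the bottle is at (291,138). The side view shows the platen bar at (258,102) and the base's front-right corner at (240,208).

```bash
cat > h.py <<'E'
import numpy as np,cv2
from scipy.spatial.transform import Rotation as R
def ray(c,u,v):
    K=np.array([[c["fx"],0,c["cx"]],[0,c["fy"],c["cy"]],[0,0,1.]])
    p=cv2.undistortPoints(np.array([[[u,v]]],float),K,np.array([c["k1"],0,0,0,0.]))[0,0]
    d=c["pose"][:3,:3]@np.array([p[0],p[1],1]);return c["pose"][:3,3],d
def onz(c,u,v,z):
    o,d=ray(c,u,v);return o+d*(z-o[2])/d[2]
def proj(c,P):
    K=np.array([[c["fx"],0,c["cx"]],[0,c["fy"],c["cy"]],[0,0,1.]])
    T=np.linalg.inv(c["pose"]);return cv2.projectPoints(np.atleast_2d(P).astype(float),cv2.Rodrigues(T[:3,:3])[0],T[:3,3],K,np.array([c["k1"],0,0,0,0.]))[0][:,0]
def tri(c1,p1,c2,p2):
    a,d=ray(c1,*p1);b,e=ray(c2,*p2);t=np.linalg.lstsq(np.c_[d,-e],b-a,rcond=None)[0]
    A=a+d*t[0];B=b+e*t[1];return (A+B)/2,np.linalg.norm(A-B)
E
python3 - <<'E'
import pickle,cv2,numpy as np
d=pickle.load(open("c0.pkl","rb"))
t=d["top"]["image"][145:227,180:332];s=d["side"]["image"][80:275,190:310]
cv2.imwrite("pics/t1.png",cv2.resize(t[:,:,::-1],None,fx=5.2,fy=5.2,interpolation=cv2.INTER_CUBIC))
cv2.imwrite("pics/s1.png",cv2.resize(s[:,:,::-1],None,fx=3,fy=3,interpolation=cv2.INTER_CUBIC))
E
```

```text
(no output)
```

View pics/t1.png

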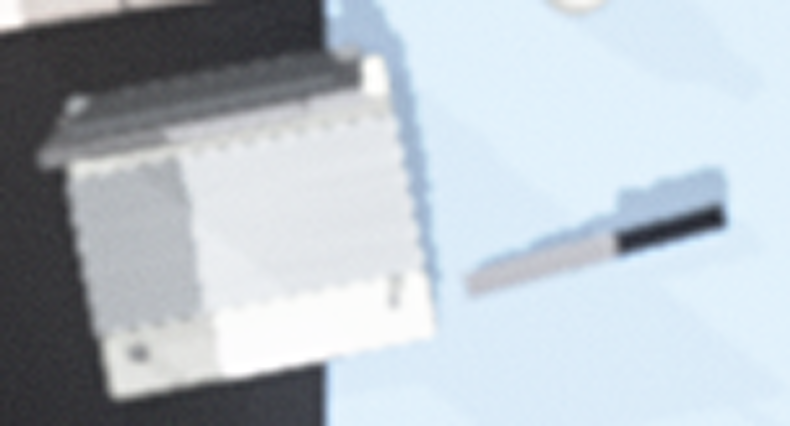

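View pics/s1.png

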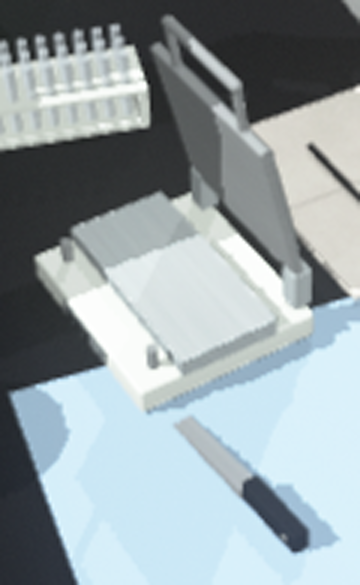

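The enlarged views show these features:
- **Top crop:** base front corners (112,398) and (435,337), right stop pin (395,290), gauge tip (469,284), blade/handle joint (616,243), handle end (723,215).
- **Side crop:** bar ends (168,18) and (243,85), base front-right corner (145,392), lower plate corners (180,358), (72,230) and (277,322).

```bash
python3 - <<'E'
import pickle;from h import *
np.set_printoptions(precision=4,suppress=True)
d=pickle.load(open("c0.pkl","rb"));T,S=d["top"],d["side"]
tp=lambda x,y:(180+(x+.5)/5.2-.5,145+(y+.5)/5.2-.5)
sp=lambda x,y:(190+(x+.5)/3-.5,80+(y+.5)/3-.5)
fl,fr=onz(T,*tp(112,398),.035),onz(T,*tp(435,337),.035)
print("top fl,fr",fl,fr,np.linalg.norm(fl-fr),np.arctan2(*(fl-fr)[[1,0]])-np.pi/2)
sfl,sfr,sbr=onz(S,*sp(37,257),.035),onz(S,*sp(146,392),.035),onz(S,*sp(313,314),.035)
print("side fl fr br",sfl,sfr,sbr,np.linalg.norm(sfl-sfr),np.linalg.norm(sfr-sbr),np.arctan2(*(sbr-sfr)[[1,0]]))
g=[onz(T,*tp(x,y),z) for x,y,z in((469,284,.003),(616,243,.02),(723,215,.026))];print("gauge",g)
print(np.linalg.norm((g[0]-g[2])[:2]),np.arctan2(*(g[0]-g[2])[[1,0]]))
print("side tip",onz(S,*sp(183,427),.003), "handle end",onz(S,*sp(299,535),.026))
# gauge handle by mask in the top view
im=T["image"].astype(int);m=(im.sum(2)<200).astype(np.uint8);m[:, :278]=0;m[:,332:]=0;m[:170]=0;m[215:]=0
ys,xs=np.nonzero(m);print("handle px",len(xs),xs.mean(),ys.mean(),onz(T,xs.mean(),ys.mean(),.026),cv2.minAreaRect(np.c_[xs,ys].astype(np.float32)))
print("sidebar a",[ (ray(S,*sp(*p))) for p in((170,22),(242,88))])
print("plate side z=.051", [onz(S,*sp(*p),.051) for p in((180,358),(72,230),(277,322),(165,195))])
E
```

```text
top fl,fr [0.4579 0.1618 0.035 ] [ 0.4994 -0.0623  0.035 ] 0.22792930443738602 0.18302277024886915
side fl fr br [0.4622 0.1564 0.035 ] [ 0.5089 -0.0659  0.035 ] [ 0.6971 -0.0272  0.035 ] 0.22717376126858285 0.19206709181423756 0.20280053101535467
gauge [array([ 0.5366, -0.0866,  0.003 ]), array([ 0.5646, -0.1893,  0.02  ]), array([ 0.5836, -0.2635,  0.026 ])]
0.1830211662033234 1.8304219950404186
side tip [ 0.5351 -0.0936  0.003 ] handle end [ 0.5831 -0.2675  0.026 ]
handle px 35 308.74285714285713 188.62857142857143 [ 0.574  -0.2276  0.026 ] ((308.55767822265625, 188.71151733398438), (1.8418216705322266, 17.716569900512695), 74.74488067626953)
sidebar a [(array([ 0.273 , -0.9788,  1.0697]), array([ 0.2499,  0.8143, -0.5636])), (array([ 0.273 , -0.9788,  1.0697]), array([ 0.2841,  0.7675, -0.5964]))]
plate side z=.051 [array([ 0.5493, -0.0503,  0.051 ]), array([0.5045, 0.1658, 0.051 ]), array([ 0.6535, -0.0392,  0.051 ]), array([0.6132, 0.1832, 0.051 ])]
```

```bash
python3 - <<'E'
import pickle;from h import *
np.set_printoptions(precision=4,suppress=True)
d=pickle.load(open("c0.pkl","rb"));T,S=d["top"],d["side"]
y=.19;ex=np.array([np.cos(y),np.sin(y),0]);O=np.array([.580,.0664,0])
H=O+.1*ex+[0,0,.071]
sp=lambda x,y:(190+(x+.5)/3-.5,80+(y+.5)/3-.5)
obs=np.array(sp(206,55))
for th in np.arange(1.05,1.46,.05):
    B=H+.235*(-np.cos(th)*ex+[0,0,np.sin(th)]); print(round(th,2),B,proj(S,B)[0]-obs,proj(T,B)[0])
print("bottle", onz(T,291,138,.1),onz(S,333,224,0))
E
```

```text
1.05 [0.5634 0.0632 0.2748] [-20.9882  14.3919] [222.4021 188.9336]
1.1 [0.5735 0.0652 0.2804] [-17.7729  11.4685] [221.6004 185.5401]
1.15 [0.5839 0.0672 0.2855] [-14.4608   8.6712] [220.7927 182.0457]
1.2 [0.5946 0.0692 0.29  ] [-11.0638   6.0101] [219.9817 178.4624]
1.25 [0.6054 0.0713 0.294 ] [-7.594   3.4943] [219.1707 174.8028]
1.3 [0.6165 0.0734 0.2974] [-4.0639  1.1323] [218.3625 171.0803]
1.35 [0.6277 0.0756 0.3003] [-0.4862 -1.068 ] [217.5604 167.3086]
1.4 [0.639  0.0777 0.3026] [ 3.1263 -3.0997] [216.7673 163.5019]
1.45 [0.6504 0.0799 0.3043] [ 6.7608 -4.9567] [215.9865 159.6746]
bottle [ 0.7475 -0.1599  0.1   ] [ 0.7527 -0.1842  0.    ]
```

```bash
python3 drive.py '-0.034 -0.017 -0.01 0 0 0;-0.034 -0.017 -0.01 0 0 0;-0.034 -0.017 -0.01 0 0 0;-0.034 -0.017 -0.01 0 0 0;-0.034 -0.017 -0.01 0 0 0;-0.034 -0.017 -0.01 0 0 0;-0.034 -0.017 -0.01 0 0 0;-0.034 -0.017 -0.01 0 0 0'
python3 drive.py '-0.034 -0.017 -0.005 0 0 0;-0.034 -0.017 -0.005 0 0 0;-0.034 -0.017 -0.005 0 0 0;-0.034 -0.017 -0.005 0 0 0;-0.034 -0.017 -0.005 0 0 0;-0.034 -0.017 -0.005 0 0 0;-0.034 -0.017 -0.005 0 0 0;0 0 0 0 0 0.12'
python3 drive.py '0 0 0 0 0 0.118;0 0 0 0 0 0.118;0 0 0 0 0 0.118;0 0 0 0 0 0.118;0 0 0 0 0 0.118;0 0 0 0 0 0.118;0 0 0 0 0 0.118;0 0 0 0 0 0.118'
```

```text
time: 0.77
tool_pos: [0.3816, 0.2818, 0.4851]
tool_rot: [-3.141, -0.0, 2.821]
contact_force: [0.3, -0.1, 0.1]
opening: 0.0914
grip_force: 0.0
time: 1.43
tool_pos: [0.5727, 0.0906, 0.5187]
tool_rot: [-3.14, 0.001, 2.698]
contact_force: [-0.3, 0.5, -0.5]
opening: 0.0915
grip_force: 0.0
time: 2.1
tool_pos: [0.5691, 0.0954, 0.5192]
tool_rot: [-3.141, -0.0, 1.751]
contact_force: [0.0, 0.2, 0.2]
opening: 0.092
grip_force: 0.0
```

```bash
python3 - <<'E'
from cell import robot
import cv2,pickle
c=robot.read_camera("wrist");cv2.imwrite("pics/w1.png",c["image"][:,:,::-1]);pickle.dump(c,open("w1.pkl","wb"))
print({k:v for k,v in c.items() if k!="image"})
E
```

```text
{'fx': 282.8600646873231, 'fy': 282.8600646873231, 'cx': 256.5443268208291, 'cy': 194.27206651590765, 'k1': -0.0567694018662729, 'pose': array([[ 0.98368976,  0.17154788,  0.05409044,  0.55411451],
       [ 0.17987   , -0.93628336, -0.30169563,  0.17777329],
       [-0.00111127,  0.30650415, -0.95186867,  0.49959261],
       [ 0.        ,  0.        ,  0.        ,  1.        ]])}
```

View pics/w1.png

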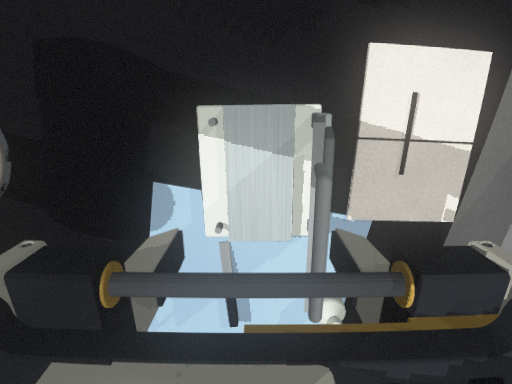

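The wrist view shows the base's left corners at (199,106) and (320,105) and its right front corner at (205,237). The pins are at (213,122) and (219,228), and the platen and bar appear edge-on around x≈320. I'll enlarge that area.

```bash
python3 - <<'E'
import pickle,cv2
c=pickle.load(open("w1.pkl","rb"))["image"][95:335,190:350]
c=cv2.convertScaleAbs(c,alpha=1.3,beta=15)
cv2.imwrite("pics/w1c.png",cv2.resize(c[:,:,::-1],None,fx=2.5,fy=2.5,interpolation=cv2.INTER_CUBIC))
E
```

```text
(no output)
```

View pics/w1c.png

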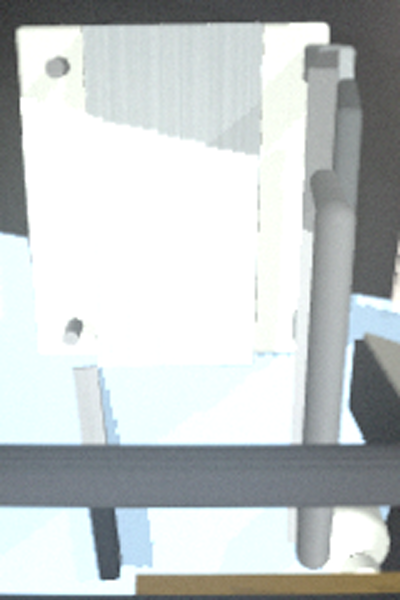

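The crop shows the bar running from (333,190) to (314,567). The base corners are fl (18,27), fr (40,355) and bl (328,24).

```bash
python3 - <<'E'
import pickle;from h import *
np.set_printoptions(precision=4,suppress=True)
c=pickle.load(open("w1.pkl","rb"));S=pickle.load(open("c0.pkl","rb"))["side"]
wp=lambda x,y:(190+(x+.5)/2.5-.5,95+(y+.5)/2.5-.5)
sp=lambda x,y:(190+(x+.5)/3-.5,80+(y+.5)/3-.5)
a,b,e=[onz(c,*wp(*p),.035) for p in((18,27),(40,355),(328,24))]
print("fl fr bl",a,b,e,np.linalg.norm(a-b),np.linalg.norm(a-e),np.arctan2(*(a-b)[[1,0]])-np.pi/2,np.arctan2(*(e-a)[[1,0]]))
p,q=[onz(c,*wp(*p),.30) for p in((333,190),(314,567))]
print("bar ends",p,q,np.linalg.norm(p-q),np.arctan2(*(p-q)[[1,0]])-np.pi/2,(p+q)/2)
print("tri bar mid",tri(c,wp(323.5,378),S,sp(206,55)))
print("pins .059",onz(c,*wp(57,67),.06),onz(c,*wp(75,326),.06))
for z in(.048,.051,.054):
    P=[onz(c,*wp(*p),z) for p in((83,27),(262,22),(97,362),(258,360))];print("plate",z,*P,np.linalg.norm(P[0]-P[1]),np.linalg.norm(P[0]-P[2]))
E
```

```text
fl fr bl [0.4614 0.1584 0.035 ] [ 0.5041 -0.0659  0.035 ] [0.6536 0.1955 0.035 ] 0.2283979199684087 0.19572874995901346 0.18824695030929983 0.1904845498856453
bar ends [0.6095 0.1408 0.3   ] [0.6376 0.008  0.3   ] 0.13579186915876734 0.20832036130465248 [0.6235 0.0744 0.3   ]
tri bar mid (array([0.6269, 0.0777, 0.2941]), np.float64(0.005741943890109694))
pins .059 [0.4926 0.1404 0.06  ] [ 0.5275 -0.0268  0.06  ]
plate 0.048 [0.5034 0.1659 0.048 ] [0.6106 0.1886 0.048 ] [ 0.546  -0.0572  0.048 ] [ 0.658  -0.0351  0.048 ] 0.10965848449492101 0.2271407224381115
plate 0.051 [0.5037 0.166  0.051 ] [0.6103 0.1885 0.051 ] [ 0.5461 -0.0556  0.051 ] [ 0.6573 -0.0336  0.051 ] 0.10893000611065354 0.22563179125740823
plate 0.054 [0.504  0.1661 0.054 ] [0.6099 0.1884 0.054 ] [ 0.5461 -0.054   0.054 ] [ 0.6566 -0.0322  0.054 ] 0.10820152772638605 0.22412286007670487
```

```bash
python3 drive.py '-0.015 0.026 0 0 0 -0.01;-0.015 0.026 0 0 0 0;0 0 0.02 0 0 0;0 0 0.02 0 0 0;0 0 0.01 0 0 0;0 0 0.011 0 0 0;0 0 0 0 0 0'
python3 drive.py '0 0 0 0 0 0;0 0 0 0 0 0;0 0 0 0 0 0;0 0 0 0 0 0;0 0 0 0 0 0;0 0 0 0 0 0' 0.03 8
python3 drive.py '0 0 0 0 0 0;0 0 0 0 0 0;0 0 0 0 0 0;0 0 0 0 0 0;0 0 0 0 0 0;0 0 0 0 0 0' 0 8
```

```text
time: 2.73
tool_pos: [0.6256, 0.0759, 0.4562]
tool_rot: [-3.137, -0.001, 1.769]
contact_force: [0.1, -0.3, -0.3]
opening: 0.0918
grip_force: 0.0
time: 3.23
tool_pos: [0.6258, 0.0758, 0.4592]
tool_rot: [3.141, 0.0, 1.767]
contact_force: [0.2, 0.9, -0.1]
opening: 0.0563
grip_force: 0.0
time: 3.73
tool_pos: [0.6258, 0.0758, 0.4587]
tool_rot: [-3.141, -0.0, 1.767]
contact_force: [-2.7, -0.4, 0.8]
opening: 0.0164
grip_force: 0.7
```

```bash
python3 drive.py '0 0 0 0 0 0;0 0 0 0 0 0;0 0 0 0 0 0;0 0 0 0 0 0' 0 12
```

```text
time: 4.07
tool_pos: [0.6257, 0.0758, 0.4588]
tool_rot: [-3.141, -0.0, 1.767]
contact_force: [-3.4, -0.4, 1.6]
opening: 0.0113
grip_force: 12.0
```

```bash
python3 drive.py '0 -0.00895 0.0029 0 0 0;0 -0.00895 0.0029 0 0 0;0 -0.00895 0.0029 0 0 0;0 -0.00895 0.0029 0 0 0;0 -0.0084 0.0043 0 0 0;0 -0.0084 0.0043 0 0 0;0 -0.0084 0.0043 0 0 0;0 -0.0084 0.0043 0 0 0' 0 20
```

```text
time: 4.73
tool_pos: [0.5575, 0.0625, 0.4303]
tool_rot: [3.139, -0.0, 1.767]
contact_force: [1.5, 1.5, -1.2]
opening: 0.0114
grip_force: 20.0
```

```bash
python3 drive.py '0 -0.0076 0.0055 0 0 0;0 -0.0076 0.0055 0 0 0;0 -0.0076 0.0055 0 0 0;0 -0.0076 0.0055 0 0 0;0 -0.0066 0.0067 0 0 0;0 -0.0066 0.0067 0 0 0;0 -0.0066 0.0067 0 0 0;0 -0.0066 0.0067 0 0 0'
python3 -c "
from cell import robot;print(robot.observe()['tool_pos'])"
```

```text
time: 5.4
tool_pos: [0.5018, 0.0516, 0.3812]
tool_rot: [3.14, -0.001, 1.767]
contact_force: [1.8, 2.4, -0.2]
opening: 0.0111
grip_force: 20.0
[0.50177075 0.05159174 0.38117115]
```

```bash
python3 drive.py '0 -0.0055 0.0077 0 0 0;0 -0.0055 0.0077 0 0 0;0 -0.0055 0.0077 0 0 0;0 -0.0055 0.0077 0 0 0;0 -0.0042 0.0084 0 0 0;0 -0.0042 0.0084 0 0 0;0 -0.0042 0.0084 0 0 0;0 -0.0042 0.0084 0 0 0'
python3 drive.py '0 -0.0028 0.009 0 0 0;0 -0.0028 0.009 0 0 0;0 -0.0028 0.009 0 0 0;0 -0.0028 0.009 0 0 0;0 -0.0013 0.0075 0 0 0;0 -0.0013 0.0075 0 0 0;0 -0.0013 0.0075 0 0 0;0 -0.001 0.0075 0 0 0'
```

```text
time: 6.07
tool_pos: [0.4636, 0.044, 0.3164]
tool_rot: [3.141, -0.001, 1.767]
contact_force: [-0.2, 3.5, -1.1]
opening: 0.0112
grip_force: 20.0
time: 6.73
tool_pos: [0.4476, 0.0409, 0.25]
tool_rot: [-3.14, -0.001, 1.767]
contact_force: [-3.0, 3.2, 0.5]
opening: 0.0113
grip_force: 20.0
```

```bash
python3 drive.py '0 -0.0004 0.004 0 0 0;0 -0.0004 0.004 0 0 0;0 0 0.004 0 0 0;0 0 0.002 0 0 0;0 0 0.002 0 0 0;0 0 0 0 0 0'
python3 drive.py '0 0 0.001 0 0 0;0 0 0.001 0 0 0;0 0 0 0 0 0;0 0 0 0 0 0'
```

```text
time: 7.23
tool_pos: [0.4467, 0.0407, 0.2339]
tool_rot: [-3.139, -0.001, 1.767]
contact_force: [-4.4, 3.9, -1.6]
opening: 0.0117
grip_force: 20.0
time: 7.57
tool_pos: [0.4466, 0.0407, 0.2321]
tool_rot: [-3.139, -0.001, 1.767]
contact_force: [-4.6, 3.1, -2.4]
opening: 0.0113
grip_force: 20.0
```

```bash
python3 drive.py '0 0 0.001 0 0 0;0 0 0.001 0 0 0;0 0 0 0 0 0;0 0 0 0 0 0'
python3 drive.py '0 0 0.001 0 0 0;0 0 0.0005 0 0 0;0 0 0 0 0 0;0 0 0 0 0 0'
```

```text
time: 7.9
tool_pos: [0.4466, 0.0407, 0.2301]
tool_rot: [-3.138, -0.001, 1.767]
contact_force: [-4.8, 3.3, -2.4]
opening: 0.0111
grip_force: 20.0
time: 8.23
tool_pos: [0.4466, 0.0407, 0.2286]
tool_rot: [-3.138, -0.001, 1.767]
contact_force: [-5.9, 2.9, -1.3]
opening: 0.0113
grip_force: 20.0
```

```bash
python3 drive.py '0 0 0.001 0 0 0;0 0 0 0 0 0;0 0 0 0 0 0'
python3 drive.py '0 0 0.001 0 0 0;0 0 0 0 0 0;0 0 0 0 0 0'
```

```text
time: 8.48
tool_pos: [0.4466, 0.0407, 0.2276]
tool_rot: [-3.138, -0.001, 1.767]
contact_force: [-5.1, 2.3, -1.9]
opening: 0.0111
grip_force: 20.0
time: 8.73
tool_pos: [0.4466, 0.0407, 0.2266]
tool_rot: [-3.138, -0.001, 1.767]
contact_force: [-6.3, 4.5, -1.9]
opening: 0.0111
grip_force: 20.0
```

```bash
python3 drive.py '0 0 0.001 0 0 0;0 0 0 0 0 0;0 0 0 0 0 0'
python3 drive.py '0 0 0.001 0 0 0;0 0 0 0 0 0;0 0 0 0 0 0'
python3 - <<'E'
from cell import robot
import cv2,pickle
c=robot.read_camera("side");pickle.dump(c,open("s2.pkl","wb"))
cv2.imwrite("pics/s2.png",cv2.resize(c["image"][110:230,180:310][:,:,::-1],None,fx=4.8,fy=4.8,interpolation=cv2.INTER_CUBIC))
E
```

```text
time: 8.98
tool_pos: [0.4465, 0.0407, 0.2256]
tool_rot: [-3.138, -0.001, 1.767]
contact_force: [-5.3, 2.4, -1.9]
opening: 0.0113
grip_force: 20.0
time: 9.23
tool_pos: [0.4465, 0.0407, 0.2246]
tool_rot: [-3.138, -0.001, 1.767]
contact_force: [-5.1, 3.1, -2.0]
opening: 0.0112
grip_force: 20.0
```

View pics/s2.png

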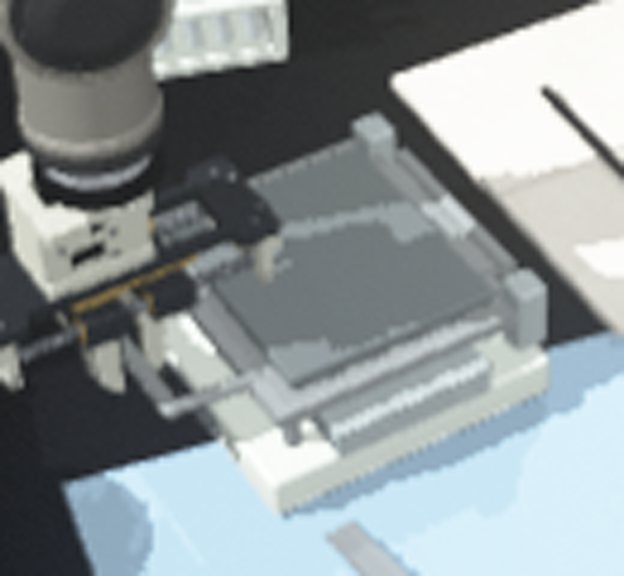

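The side view shows the platen almost closed, with its front-right corner just above the stop pin at (292,430). The fingers are still carrying about 2 N, so I'll keep lowering until the stops take the load.

```bash
for i in 1; do python3 drive.py '0 0 0.001 0 0 0;0 0 0.001 0 0 0;0 0 0 0 0 0;0 0 0 0 0 0'; python3 drive.py '0 0 0.001 0 0 0;0 0 0.001 0 0 0;0 0 0 0 0 0;0 0 0 0 0 0'; done
```

```text
time: 9.62
tool_pos: [0.4465, 0.0407, 0.2235]
tool_rot: [-3.139, -0.001, 1.767]
contact_force: [-7.8, 3.1, 10.4]
opening: 0.011
grip_force: 20.0
time: 9.95
tool_pos: [0.4464, 0.0406, 0.2226]
tool_rot: [-3.139, -0.0, 1.767]
contact_force: [-13.2, 2.3, 24.0]
opening: 0.0114
grip_force: 20.0
```

Seated on the stops at z≈0.224. I'll relieve the load and release.

```bash
python3 drive.py '0 0 -0.001 0 0 0;0 0 -0.0007 0 0 0;0 0 0 0 0 0'
python3 drive.py '0 0 0 0 0 0;0 0 0 0 0 0;0 0 0 0 0 0;0 0 0 0 0 0' 0.05
python3 drive.py '0 0 0 0 0 0;0 0 -0.02 0 0 0;0 0 -0.03 0 0 0;0 0 -0.04 0 0 0;0 0 0 0 0 0'
```

```text
time: 10.2
tool_pos: [0.4465, 0.0406, 0.2229]
tool_rot: [-3.139, -0.001, 1.767]
contact_force: [-8.0, 1.8, 6.7]
opening: 0.0114
grip_force: 20.0
time: 10.53
tool_pos: [0.448, 0.0403, 0.2231]
tool_rot: [3.14, 0.0, 1.767]
contact_force: [0.1, -1.0, 0.3]
opening: 0.033
grip_force: 0.0
time: 10.95
tool_pos: [0.4493, 0.0403, 0.3188]
tool_rot: [3.131, 0.003, 1.767]
contact_force: [1.6, 0.1, 0.9]
opening: 0.0497
grip_force: 0.0
```

```bash
python3 drive.py '-0.0325 0.0095 -0.006 0 0 0;-0.0325 0.0095 -0.006 0 0 0;-0.0325 0.0095 -0.006 0 0 0;-0.0325 0.0095 -0.006 0 0 0;-0.0325 0.0095 -0.006 0 0 0;-0.0325 0.0095 -0.006 0 0 0;-0.0325 0.0095 -0.006 0 0 0;-0.0325 0.0095 -0.006 0 0 0'
python3 drive.py '0 0 0 0 0 0;0 0 0 0 0 0'
python3 - <<'E'
from cell import robot
import cv2,pickle
c=robot.read_camera("wrist");pickle.dump(c,open("w2.pkl","wb"))
cv2.imwrite("pics/w2.png",cv2.resize(c["image"][:,:,::-1],None,fx=1.5,fy=1.5,interpolation=cv2.INTER_CUBIC))
E
```

```text
time: 11.62
tool_pos: [0.5732, -0.2015, 0.361]
tool_rot: [3.141, 0.0, 1.767]
contact_force: [0.6, 0.9, -0.1]
opening: 0.0499
grip_force: 0.0
time: 11.78
tool_pos: [0.5729, -0.2014, 0.3603]
tool_rot: [3.141, 0.0, 1.764]
contact_force: [0.3, 0.1, -0.2]
opening: 0.0501
grip_force: 0.0
```

View pics/w2.png

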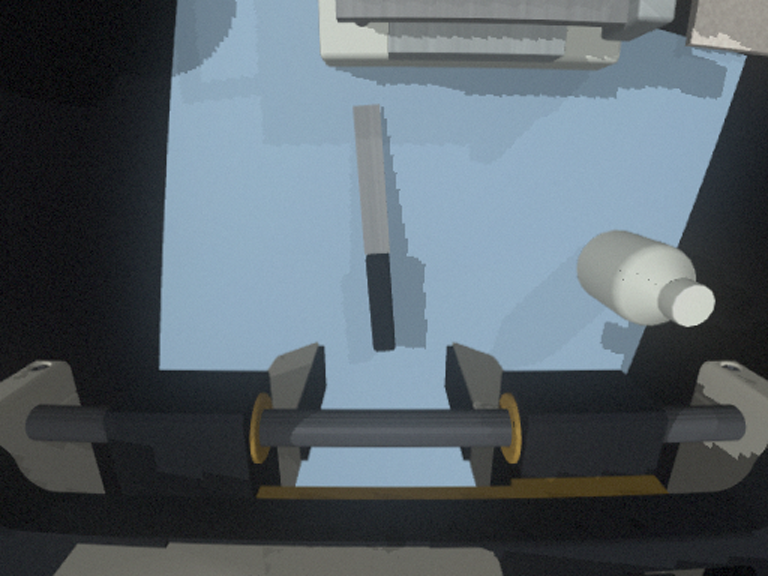

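The wrist view shows the gauge tip at (367,105), the joint at (377,254), and the handle end at (384,350). The platen side is at the top of the picture, with the lower plate ledge's front-right corner at about (388,55) and the base's front-right corner at (321,64).

```bash
python3 - <<'E'
import pickle;from h import *
np.set_printoptions(precision=4,suppress=True)
c=pickle.load(open("w2.pkl","rb"))
w=lambda x,y:((x+.5)/1.5-.5,(y+.5)/1.5-.5)
t,j,e=onz(c,*w(367.5,105),.003),onz(c,*w(377,254.5),.026),onz(c,*w(384,350),.026)
print(t,j,e,np.linalg.norm(t-j),np.linalg.norm(j-e),[np.arctan2(*(a-b)[[1,0]]) for a,b in((t,j),(j,e),(t,e))])
print("base fr .035/.0",onz(c,*w(321,56),.035),onz(c,*w(321,64),.0), "plate fr",onz(c,*w(388,55),.045))
im=c["image"].astype(int);m=(im.sum(2)<130);m[:165]=0;m[236:]=0;m[:,:235]=0;m[:,270:]=0
n,l,s,ce=cv2.connectedComponentsWithStats(m.astype(np.uint8));i=1+s[1:,4].argmax();ys,xs=np.nonzero(l==i)
print(s[i],cv2.minAreaRect(np.c_[xs,ys].astype(np.float32)),onz(c,*ce[i],.025))
E
```

```text
[ 0.5372 -0.0862  0.003 ] [ 0.5648 -0.1909  0.026 ] [ 0.5853 -0.2681  0.026 ] 0.11068774857755394 0.07981780954248549 [np.float64(1.828591822704291), np.float64(1.8308559322882376), np.float64(1.829552621531456)]
base fr .035/.0 [ 0.5037 -0.0654  0.035 ] [ 0.4984 -0.0646  0.    ] plate fr [ 0.5469 -0.0586  0.045 ]Traceback (most recent call last):
  File "<stdin>", line 9, in <module>
ValueError: attempt to get argmax of an empty sequence
```

```bash
python3 drive.py '-0.0081 -0.0045 0 0 0 0;0 0 0.03 0 0 -0.066;0 0 0.035 0 0 0;0 0 0.035 0 0 0;0 0 0.035 0 0 0;0 0 0.025 0 0 0;0 0 0.0175 0 0 0;0 0 0 0 0 0' 0.045
python3 drive.py '0 0 0 0 0 0;0 0 0 0 0 0;0 0 0 0 0 0;0 0 0 0 0 0;0 0 0 0 0 0;0 0 0 0 0 0' 0 30
```

```text
time: 12.5
tool_pos: [0.5686, -0.2075, 0.1803]
tool_rot: [-3.138, -0.004, 1.834]
contact_force: [-0.9, 0.2, -0.1]
opening: 0.0452
grip_force: 0.0
time: 13.0
tool_pos: [0.57, -0.2087, 0.1846]
tool_rot: [3.14, 0.001, 1.833]
contact_force: [-1.5, 0.6, 7.3]
opening: 0.0174
grip_force: 30.0
```

```bash
python3 drive.py '0 0 -0.01 0 0 0;0 0 -0.02 0 0 0;0 0 -0.025 0 0 0;0 0 -0.02 0 0 0;0 0 0 0 0 0' 
python3 drive.py '0.005 0.0112 0 0 0 0.024;0.0072 0.0112 0 0 0 0.024;0.0072 0.0112 0 0 0 0.024;0.0072 0.0112 0 0 0 0;0 0 0 0 0 0;0 0 0 0 0 0;0 0 0 0 0 0'
python3 - <<'E'
from cell import robot
import cv2,pickle
d={n:robot.read_camera(n) for n in("side","wrist")};pickle.dump(d,open("c3.pkl","wb"))
a=cv2.resize(d["side"]["image"][140:260,195:310],None,fx=4,fy=4,interpolation=cv2.INTER_CUBIC)
b=cv2.resize(d["wrist"]["image"][0:240,190:340],(300,480),interpolation=cv2.INTER_CUBIC)
cv2.imwrite("pics/c3.png",cv2.hconcat([a,b])[:,:,::-1])
E
```

```text
time: 13.42
tool_pos: [0.5708, -0.2091, 0.2633]
tool_rot: [3.136, 0.005, 1.833]
contact_force: [1.5, 0.3, -0.5]
opening: 0.0177
grip_force: 30.0
time: 14.0
tool_pos: [0.6072, -0.1728, 0.2579]
tool_rot: [-3.141, -0.0, 1.761]
contact_force: [-0.7, -0.2, -1.2]
opening: 0.0179
grip_force: 30.0
```

View pics/c3.png

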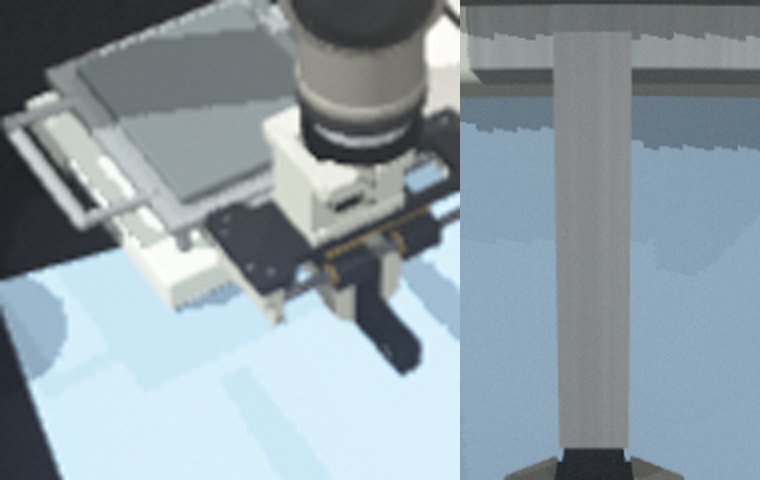

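The wrist half shows the blade straight ahead of the gripper. Its tip edge is at raw pixel (256.5,15), above the bright ledge at rows ~17–34.

```bash
python3 - <<'E'
import pickle;from h import *
from cell import robot
np.set_printoptions(precision=4,suppress=True)
c=pickle.load(open("c3.pkl","rb"))["wrist"]
O=np.array([.581,.0652,0]);y=.19;ex=np.array([np.cos(y),np.sin(y),0]);ey=np.array([-np.sin(y),np.cos(y),0])
f=lambda P:np.array([(P-O)@ex,(P-O)@ey,P[2]])
print("tip",f(onz(c,256.5,15.3,.077)),"blade root",f(onz(c,257,223,.088)))
for v in(17,19,34,36):print(v,f(onz(c,230,v,.051)),f(onz(c,310,v,.051)),f(onz(c,230,v,.059)))
s=robot.observe();print(f(s["tool_pos"]),s["tool_rot"],s["contact_force"],s["torque"])
g=c["image"][:50,[215,230,240,315,325,335]].sum(2);print(g.T.tolist())
E
```

```text
tip [-0.0196 -0.1116  0.077 ] blade root [-0.0192 -0.2211  0.088 ]
17 [-0.0353 -0.1054  0.051 ] [ 0.0121 -0.1052  0.051 ] [-0.0346 -0.1076  0.059 ]
19 [-0.0353 -0.1065  0.051 ] [ 0.0121 -0.1063  0.051 ] [-0.0346 -0.1086  0.059 ]
34 [-0.0355 -0.1147  0.051 ] [ 0.0125 -0.1145  0.051 ] [-0.0348 -0.1164  0.059 ]
36 [-0.0355 -0.1158  0.051 ] [ 0.0125 -0.1157  0.051 ] [-0.0348 -0.1175  0.059 ]
[-0.0194 -0.239   0.2582] [-3.1411 -0.0002  1.7605] [ 0.2297  0.1996 -1.1687] [-0.0479  0.0881  0.0515]
[[204, 201, 251, 307, 335, 334, 342, 335, 329, 338, 335, 335, 342, 337, 341, 341, 339, 339, 431, 456, 456, 458, 452, 458, 460, 454, 458, 463, 452, 459, 449, 449, 457, 412, 338, 237, 246, 246, 245, 240, 236, 233, 276, 294, 293, 292, 292, 283, 328, 357], [197, 193, 264, 317, 331, 332, 329, 328, 331, 335, 336, 327, 330, 332, 332, 331, 333, 439, 440, 434, 454, 447, 449, 445, 447, 444, 444, 446, 444, 448, 452, 452, 456, 393, 323, 233, 235, 242, 238, 235, 240, 250, 283, 294, 299, 297, 290, 292, 333, 354], [193, 195, 307, 331, 344, 335, 345, 345, 344, 338, 344, 347, 339, 338, 351, 352, 379, 394, 395, 390,
[... 207 characters left out ...]
 338, 328, 326, 330, 333, 353, 415, 449, 446, 451, 440, 452, 439, 449, 447, 445, 454, 445, 445, 449, 447, 448, 414, 318, 250, 236, 233, 230, 251, 242, 245, 278, 288, 286, 291, 290, 278, 324, 356], [201, 199, 230, 338, 334, 335, 336, 339, 335, 328, 335, 332, 328, 335, 334, 346, 332, 324, 342, 392, 448, 453, 456, 455, 455, 454, 455, 453, 457, 467, 451, 458, 460, 424, 346, 259, 246, 236, 242, 232, 238, 234, 268, 291, 284, 301, 289, 292, 311, 349], [198, 190, 228, 324, 342, 344, 343, 344, 350, 344, 348, 345, 337, 354, 341, 352, 344, 364, 472, 477, 470, 469, 467, 473, 470, 473, 463, 459, 469, 469, 472, 464, 472, 450, 364, 273, 243, 239, 236, 240, 244, 243, 273, 288, 289, 285, 298, 282, 298, 345]]
```

```bash
python3 drive.py '0.005 0 0 0 0 0;0 0 0.007 0 0 0;0 0 0.007 0 0 0;0 0 0.003 0 0 0;0 0 0 0 0 0;0 0 0 0 0 0;0 0 0 0 0 0' - 50
python3 -c "
from cell import robot;s=robot.observe();print(s['contact_force'],s['torque'])"
python3 drive.py '0 0 0.001 0 0 0;0 0 0 0 0 0;0 0 0 0 0 0'
python3 -c "
from cell import robot;s=robot.observe();print(s['contact_force'],s['torque'])"
python3 drive.py '0 0 0.001 0 0 0;0 0 0 0 0 0;0 0 0 0 0 0'
python3 -c "
from cell import robot;s=robot.observe();print(s['contact_force'],s['torque'])"
```

```text
time: 14.68
tool_pos: [0.6067, -0.1678, 0.2414]
tool_rot: [3.141, 0.0, 1.761]
contact_force: [-0.1, 0.6, -1.1]
opening: 0.0176
grip_force: 50.0
[-0.08311155  0.56029722 -1.07009502] [-0.08081624  0.00303979  0.01404586]
time: 14.93
tool_pos: [0.6066, -0.1677, 0.2405]
tool_rot: [3.141, 0.0, 1.761]
contact_force: [0.2, -0.4, -0.5]
opening: 0.0173
grip_force: 50.0
[ 0.17709571 -0.36877043 -0.50748366] [-0.1257273  -0.00885255 -0.0080989 ]
time: 15.18
tool_pos: [0.6066, -0.1677, 0.2394]
tool_rot: [-3.142, -0.0, 1.761]
contact_force: [0.0, 0.4, -1.1]
opening: 0.0178
grip_force: 50.0
[ 0.00827301  0.35836618 -1.05341961] [-0.06400335  0.0469037  -0.06350448]
```

```bash
cat > o.py <<'E'
from cell import robot;import numpy as np
s=robot.observe();p=s['tool_pos']-[.581,.0652,0];c,n=np.cos(.19),np.sin(.19)
f=lambda v:np.round([v[0]*c+v[1]*n,-v[0]*n+v[1]*c,v[2]],4)
print('PRESS p',f(p),'F',f(s['contact_force']).round(2),'M',f(s['torque']).round(3))
E
python3 drive.py '0 0 0.001 0 0 0;0 0 0 0 0 0;0 0 0 0 0 0' >/dev/null;python3 o.py
python3 drive.py '0 0 0.0005 0 0 0;0 0 0 0 0 0;0 0 0 0 0 0' >/dev/null;python3 o.py
python3 drive.py '0 0 0.0005 0 0 0;0 0 0 0 0 0;0 0 0 0 0 0' >/dev/null;python3 o.py
```

```text
PRESS p [-0.0189 -0.2336  0.2383] F [ 0.22 -0.36 -1.66] M [-0.074  0.09  -0.037]
PRESS p [-0.0189 -0.2336  0.2379] F [ 0.06 -0.04 -1.55] M [-0.081  0.074  0.009]
PRESS p [-0.0189 -0.2336  0.2374] F [-0.79  0.3  -0.22] M [-0.05   0.058 -0.056]
```

```bash

python3 drive.py '0 0 0.0005 0 0 0;0 0 0 0 0 0;0 0 0 0 0 0' >/dev/null;python3 o.py
python3 drive.py '0 0 0.0005 0 0 0;0 0 0 0 0 0;0 0 0 0 0 0' >/dev/null;python3 o.py
python3 drive.py '0 0 0.0005 0 0 0;0 0 0 0 0 0;0 0 0 0 0 0' >/dev/null;python3 o.py
```

```text
PRESS p [-0.0189 -0.2336  0.2369] F [ 1.03  0.14 -0.86] M [-0.098  0.029 -0.025]
PRESS p [-0.0189 -0.2336  0.2364] F [-0.32 -0.32 -0.18] M [-0.127  0.075 -0.018]
PRESS p [-0.0188 -0.2336  0.2359] F [ 0.16 -0.11 -0.96] M [-0.096  0.059 -0.019]
```

```bash

python3 drive.py '0 0 0.0005 0 0 0;0 0 0 0 0 0;0 0 0 0 0 0' >/dev/null;python3 o.py
python3 drive.py '0 0 0.0005 0 0 0;0 0 0 0 0 0;0 0 0 0 0 0' >/dev/null;python3 o.py
python3 drive.py '0 0 0.0005 0 0 0;0 0 0 0 0 0;0 0 0 0 0 0' >/dev/null;python3 o.py
python3 drive.py '0 0 0.0005 0 0 0;0 0 0 0 0 0;0 0 0 0 0 0' >/dev/null;python3 o.py
```

```text
PRESS p [-0.0188 -0.2336  0.2355] F [-0.3   0.09 -0.63] M [0.048 0.145 0.005]
PRESS p [-0.0188 -0.2337  0.2351] F [-0.99 -0.55  1.01] M [0.013 0.106 0.037]
PRESS p [-0.0188 -0.2337  0.2346] F [-0.48 -0.96  2.06] M [0.114 0.148 0.   ]
PRESS p [-0.0188 -0.2337  0.2342] F [-0.62 -2.33  3.18] M [0.154 0.135 0.032]
```

```bash

python3 drive.py '0 0 -0.0007 0 0 0;0.002 0 0 0 0 0;0.003 0 0 0 0 0;0 0 0 0 0 0;0 0 0 0 0 0' >/dev/null;python3 o.py
python3 drive.py '0.002 0 0 0 0 0;0.003 0 0 0 0 0;0 0 0 0 0 0;0 0 0 0 0 0' >/dev/null;python3 o.py
python3 drive.py '0.002 0 0 0 0 0;0.003 0 0 0 0 0;0 0 0 0 0 0;0 0 0 0 0 0' >/dev/null;python3 o.py
```

```text
PRESS p [-0.0188 -0.2281  0.2346] F [ 0.09 -0.56  3.19] M [ 0.307 -0.029 -0.068]
PRESS p [-0.0188 -0.2232  0.2346] F [ 0.61 -0.45  2.21] M [ 0.265 -0.018 -0.008]
PRESS p [-0.0188 -0.2183  0.2347] F [ 0.21 -1.31  3.27] M [ 0.201  0.03  -0.042]
```

```bash

python3 drive.py '0 0 -0.0002 0 0 0;0.003 0 0 0 0 0;0.003 0 0 0 0 0;0.002 0 0 0 0 0;0 0 0 0 0 0;0 0 0 0 0 0' >/dev/null;python3 o.py
python3 drive.py '0.002 0 0 0 0 0;0.003 0 0 0 0 0;0 0 0 0 0 0;0 0 0 0 0 0' >/dev/null;python3 o.py
python3 drive.py '0.002 0 0 0 0 0;0.003 0 0 0 0 0;0 0 0 0 0 0;0 0 0 0 0 0' >/dev/null;python3 o.py
```

```text
PRESS p [-0.0188 -0.2102  0.2348] F [-0.   -1.13  3.53] M [0.208 0.024 0.017]
PRESS p [-0.0188 -0.2053  0.2349] F [ 0.35 -1.58  3.94] M [ 0.125 -0.006 -0.001]
PRESS p [-0.0188 -0.2003  0.2349] F [-0.13 -0.91  4.05] M [ 0.148 -0.017 -0.012]
```

```bash

python3 drive.py '0 0 -0.0004 0 0 0;0 0 0 0 0 0;0 0 0 0 0 0' >/dev/null;python3 o.py
python3 drive.py '0 0 -0.0004 0 0 0;0 0 0 0 0 0;0 0 0 0 0 0' >/dev/null;python3 o.py
python3 - <<'E'
from cell import robot
import cv2,pickle,numpy as np
F=[];M=[]
d={n:robot.read_camera(n) for n in("side","wrist")};pickle.dump(d,open("c4.pkl","wb"))
a=cv2.resize(d["side"]["image"][140:240,200:310],(528,480),interpolation=cv2.INTER_CUBIC)
b=cv2.resize(d["wrist"]["image"][0:240,190:320],(260,480),interpolation=cv2.INTER_CUBIC)
cv2.imwrite("pics/c4.png",cv2.hconcat([a,b])[:,:,::-1])
E
```

```text
PRESS p [-0.0188 -0.2003  0.235 ] F [1.26 0.3  3.42] M [ 0.259 -0.089 -0.033]
PRESS p [-0.0189 -0.2003  0.2353] F [0.46 1.68 1.11] M [ 0.31  -0.158 -0.091]
```

View pics/c4.png

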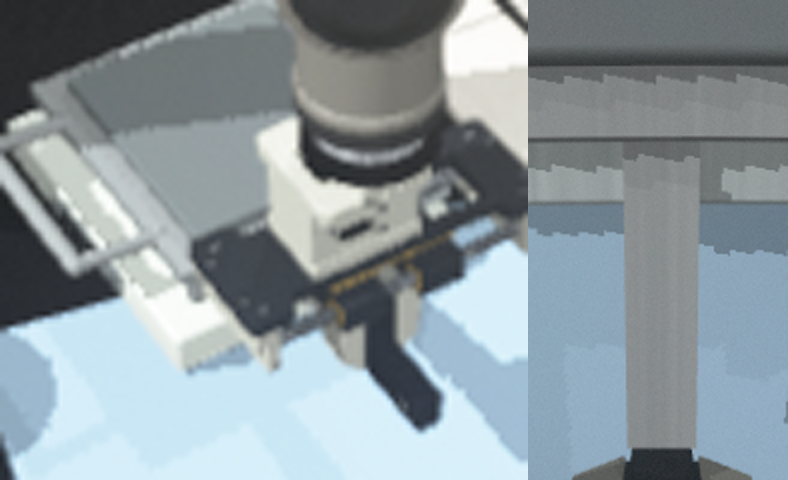

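The view shows the blade entering the gap square to the platen edge, which crosses it at crop row ~140. I'll keep sliding in small steps.

```bash

python3 drive.py '0.003 0 -0.0002 0 0 0;0.003 0 0 0 0 0;0 0 0 0 0 0;0 0 0 0 0 0' >/dev/null;python3 o.py
python3 drive.py '0.002 0 0 0 0 0;0.002 0 0 0 0 0;0 0 0 0 0 0;0 0 0 0 0 0' >/dev/null;python3 o.py
python3 drive.py '0.001 0 0 0 0 0;0.001 0 0 0 0 0;0 0 0 0 0 0;0 0 0 0 0 0' >/dev/null;python3 o.py
```

```text
PRESS p [-0.019  -0.1942  0.2356] F [-0.12  0.98 -0.48] M [0.149 0.052 0.044]
PRESS p [-0.0189 -0.1903  0.2357] F [-1.21  0.51 -1.11] M [ 0.104 -0.017 -0.07 ]
PRESS p [-0.0188 -0.1885  0.2358] F [-0.44 -0.22  0.08] M [0.027 0.01  0.004]
```

```bash

python3 drive.py '0.001 0 0.0003 0 0 0;0.001 0 0 0 0 0;0 0 0 0 0 0;0 0 0 0 0 0' >/dev/null;python3 o.py
python3 drive.py '0.001 0 0 0 0 0;0.001 0 0 0 0 0;0 0 0 0 0 0;0 0 0 0 0 0' >/dev/null;python3 o.py
python3 drive.py '0.001 0 0 0 0 0;0 0 0 0 0 0;0 0 0 0 0 0' >/dev/null;python3 o.py
python3 drive.py '0.001 0 0 0 0 0;0 0 0 0 0 0;0 0 0 0 0 0' >/dev/null;python3 o.py
```

```text
PRESS p [-0.0188 -0.1866  0.2357] F [ 0.   -0.74  0.64] M [-0.098  0.07  -0.006]
PRESS p [-0.0188 -0.1845  0.2356] F [ 0.66 -1.09  1.49] M [-0.015  0.056 -0.009]
PRESS p [-0.0188 -0.1835  0.2355] F [-0.38 -0.6   1.86] M [-0.09   0.003 -0.028]
PRESS p [-0.0188 -0.1825  0.2356] F [-0.53 -1.85  2.12] M [-0.094  0.066 -0.035]
```

```bash

python3 drive.py '0.001 0 0 0 0 0;0 0 0 0 0 0;0 0 0 0 0 0;0 0 0 0 0 0' >/dev/null;python3 o.py
python3 drive.py '0.001 0 0 0 0 0;0 0 0 0 0 0;0 0 0 0 0 0;0 0 0 0 0 0' >/dev/null;python3 o.py
```

```text
PRESS p [-0.0189 -0.1816  0.2355] F [-0.18 -1.77  2.57] M [-0.104  0.016 -0.054]
PRESS p [-0.0188 -0.1807  0.2356] F [ 0.68 -1.96  2.46] M [-0.245  0.082 -0.046]
```

```bash

python3 drive.py '0.001 0 -0.0003 0 0 0;0 0 0 0 0 0;0 0 0 0 0 0;0 0 0 0 0 0' >/dev/null;python3 o.py
python3 drive.py '0.001 0 0 0 0 0;0 0 0 0 0 0;0 0 0 0 0 0;0 0 0 0 0 0' >/dev/null;python3 o.py
```

```text
PRESS p [-0.0188 -0.1797  0.2358] F [-0.02 -4.4   1.89] M [-0.623 -0.022 -0.01 ]
PRESS p [-0.0188 -0.1789  0.2359] F [ 0.52 -4.37  1.06] M [-0.902  0.06   0.03 ]
```

```bash

for i in 1 2 3; do python3 drive.py '0 0 0 0 0 0;0 0 0 0 0 0' >/dev/null;python3 o.py; done
python3 drive.py '0.0005 0 0 0 0 0;0 0 0 0 0 0;0 0 0 0 0 0' >/dev/null;python3 o.py
python3 drive.py '0 0 0 0 0 0;0 0 0 0 0 0' >/dev/null;python3 o.py
```

```text
PRESS p [-0.0188 -0.1789  0.2359] F [ 0.69 -5.64  1.89] M [-0.805  0.054 -0.042]
PRESS p [-0.0188 -0.1789  0.2359] F [ 0.7  -5.05  0.91] M [-0.843  0.05   0.031]
PRESS p [-0.0189 -0.1789  0.2358] F [-0.31 -4.52  1.48] M [-0.891  0.047  0.066]
PRESS p [-0.0188 -0.1787  0.2359] F [-0.12 -6.75  0.92] M [-1.13   0.074  0.023]
PRESS p [-0.0188 -0.1787  0.2359] F [-0.75 -6.56  1.08] M [-1.122  0.056 -0.039]
```

```bash

python3 drive.py '-0.0006 0 0 0 0 0;0 0 0 0 0 0;0 0 0 0 0 0' >/dev/null;python3 o.py
for i in 1 2 3; do python3 drive.py '0 0 0 0 0 0;0 0 0 0 0 0' >/dev/null;python3 o.py; done
python3 - <<'E'
import pickle;from h import *
from cell import robot
a=pickle.load(open("c3.pkl","rb"))["side"]["image"];old=pickle.load(open("c4.pkl","rb"))["side"]["image"];n=[robot.read_camera("side")["image"] for _ in range(3)]
g=lambda i:cv2.cvtColor(i,cv2.COLOR_RGB2GRAY)[150:205,196:232].astype(np.float32)
N=np.mean([g(i) for i in n],0)
w=cv2.createHanningWindow(N.shape[::-1],cv2.CV_32F)
print(cv2.phaseCorrelate(g(old),N,w),cv2.phaseCorrelate(g(a),g(old),w))
E
```

```text
PRESS p [-0.0188 -0.1788  0.2358] F [-0.26 -4.77  1.72] M [-0.887  0.018  0.016]
PRESS p [-0.0188 -0.1788  0.2359] F [-0.19 -5.2   1.03] M [-0.892  0.025 -0.027]
PRESS p [-0.0188 -0.1788  0.2358] F [ 0.22 -5.3   1.77] M [-0.942  0.011  0.027]
PRESS p [-0.0188 -0.1788  0.2359] F [ 0.22 -5.28  2.03] M [-0.923  0.071 -0.007]
((-0.04582404584037647, 0.02345691263888483), 0.9849024578377052) ((-0.12989290605118597, -0.1547586441843798), 1.0363871614138285)
```

```bash

python3 drive.py '-0.0004 0 0 0 0 0;0 0 0 0 0 0;0 0 0 0 0 0;0 0 0 0 0 0' >/dev/null;python3 o.py
for i in 1 2; do python3 drive.py '0 0 0 0 0 0;0 0 0 0 0 0;0 0 0 0 0 0' ;python3 o.py; done
```

```text
PRESS p [-0.0188 -0.179   0.2358] F [ 0.32 -4.01  1.69] M [-0.65  -0.094 -0.049]
time: 26.43
tool_pos: [0.5963, -0.1141, 0.2358]
tool_rot: [3.141, -0.0, 1.761]
contact_force: [1.5, -3.4, 1.2]
opening: 0.0178
grip_force: 50.0
PRESS p [-0.0188 -0.179   0.2358] F [ 0.88 -3.58  1.23] M [-0.571 -0.088 -0.067]
time: 26.68
tool_pos: [0.5963, -0.1141, 0.2358]
tool_rot: [3.142, -0.0, 1.761]
contact_force: [1.1, -3.3, 0.6]
opening: 0.0178
grip_force: 50.0
PRESS p [-0.0188 -0.179   0.2358] F [ 0.49 -3.41  0.59] M [-0.529 -0.08  -0.007]
```

```bash
python3 -c "
from cell import robot;print(robot.hand_in())"
```

```text
the job is handed in; nothing more can be done
None
```

I lowered the platen onto its stops without a drop, slid the gauge about 48 mm into the gap, and handed in at about 27 s still gripping it with a steady 3.5 N of drag; the side camera showed no lift at about 5 N of drag, and the bottle, rack and tip box weren't touched.

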